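# Draw the thick pivot pin half out for greasing and hold it

### The job

The rocker link of the cross-trainer lies clamped on the service board with its three steel pivot pins standing in their boss tubes, circlips already off. Take the thickest pin by its head, draw it straight up, without cocking or wrenching it in its tube, until half of its shank is out, and finish while holding it still and upright there so that I can grease it. Leave the other two pins fully home and everything else on the counter where it is.

Things in the scene. Friction and masses are not known exactly. Their poses are not given: they have to be found in the camera images.
- link: Rocker link clamped on its service board (plywood 360 x 220 x 18 mm), one fixed unit. Origin: centre of the board's underside; z up, x along the board. Upper plate's top 86 mm above the counter, rims of the three boss tubes 96 mm. Tube axes at (110, -20) thick, (-110, -20) middle, (0, 38) mm thin pin. Hold-down bars at x = -35 and 35 mm, 20 mm wide, y -93 to 77, tops 94 mm, end nuts 102 mm high.
- axle_pin: The thickest pivot pin: bright steel, loose, 0.26 to 0.42 kg, at the start fully home in its boss tube. Origin: centre of its lower end; z along the pin to the head. Shank 20 mm diameter, 74 mm long; above it a plain round head 36 mm diameter, 18 mm high, dark socket on top. Home: lower end 22 mm, head's underside 96 mm, head's top 114 mm above the counter.
- axle_head (a point): Centre of the underside of the thickest pin's head (74 mm above the pin's lower end); the head reaches from here 18 mm upward.
- axle_bore (a point): Centre of the upper rim of the thickest pin's boss tube, fixed to the link, axes as the link's. The tube is 64 mm long, 32 mm outside diameter, its bore 1.2 mm wider than the shank. The pin is half out when its head's underside is 37 mm (half of the shank) above this point.
- crank_pin: The middle pin of the same make: shank 16 x 74 mm, head 28 mm diameter, 18 mm high, tube 25 mm outside diameter. Origin: its lower end, 22 mm above the counter when home. Stays home.
- pedal_pin: The thin pin of the same make: shank 12 x 74 mm, head 22 mm diameter, 18 mm high, tube 19 mm outside diameter. Origin: its lower end, 22 mm above the counter when home. Stays home.
- washer_a: Bystander: steel washer 32 mm, 3 mm thick, lying on the board. Origin: centre of its underside.
- washer_b: Bystander: steel washer 26 mm, 3 mm thick, lying on the board. Origin: centre of its underside.
- bushing: Bystander: brass bushing 28 mm diameter, 30 mm high, standing on the board some 100 mm from the thick pin. Origin: centre of its underside.
- screwdriver: Bystander: screwdriver 200 mm long, lying on the counter beside the board. Origin: about the middle of its underside.
- pliers: Bystander: circlip pliers about 190 mm long, 13 mm high, lying on the counter beside the board. Origin: under its rivet.
- grease_tin: Bystander: round tin 80 mm diameter, 55 mm high, on the counter. Origin: centre of its underside.
- mug: Bystander: white mug 82 mm diameter, 95 mm high, on the counter. Origin: centre of its underside.
- tape: Bystander: tape measure 70 x 68 x 36 mm, on the counter. Origin: centre of its underside.
There are look-alikes about, which are no part of the job. What is shaped like the axle_pin but orange, red or turquoise is not meant.

How it is judged:
By the outcome, as a careful person would: the job done as asked, in the order asked, and still so for the second after the job is handed in, while the arm keeps its last pose, push and grip.
It also fails if it takes over 32 s, if anything falls off the work surface, if the arm or the gripper's body presses on something with over 40 N, if the wrist force passes 120 N, or if a joint passes its speed limit or range.

### The arm

A 6-joint arm with a two-finger parallel gripper is mounted at the origin on the work surface. World frame = base frame: x ahead of the robot, y to its left, z up, the work surface at z = 0. Lengths are in mm, angles in rad, forces in N, time in s.
With the tool pointing down it reaches from about 275 to 750 mm from the base axis. Payload 10.2 kg.
Tool frame: the origin (TCP) lies between the finger pads; the fingertips stand 17 mm ahead of it and the grasp point (between the pads) lies 2 mm behind it (tips_ahead is the distance from the TCP to the fingertips, in mm); z points along the fingers, y is the line along which they close (so a half turn about z gives the same grasp; the last joint's range is limited). The gripper opens to 85 mm and grips with 20 to 120 N. Pads are 22 mm wide; open, the fingers measure 114 mm over their backs; the gripper's body (76 mm by 85 mm) begins 54 mm behind the grasp point. The pads swing forward as they close: fully open they stand 13 mm farther back than shut.
Start: joints at [-1.491, 0.313, 1.498, -0, 1.331, -0.223], TCP at [156.539, -501.126, 248.294] pointing down, gripper open.
Joint ranges: [-2.94, 2.94], [-0.97, 2.17], [0.19, 2.56], [-1.23, 4.37], [0.02, 3.11], [-2.88, 2.88]. Speed limits (rad/s): [2.39, 2.39, 3.01, 3.14, 3.14, 3.14].

### API

Orientations are given as a unit quaternion [w, x, y, z].
In Python, from rig import sense, capture, finish_job, boxes_of, tips_ahead gives the robot as it stands.
- The arm moves only by the tool drive_tool, never from a script. Its argument "commands" is text: rows parted by semicolons, each of 7 numbers parted by spaces: the shift along the world's x, y, z in units of 0.1 m (1.0 is 0.1 m), then the turn, a rotation vector about the world's x, y, z in units of pi/4 rad (1.0 is pi/4 rad), then the opening in per cent of the stroke, from 0 (shut) to 100 (fully open). A call has 1 to 20 rows; each row shifts and turns the commanded pose from where the row before left it; what a row does not reach is not made up. A row lasts 1/12 s, in which the tool goes at most 41.7 mm and 7.16 degrees, less where a joint would pass 70% of its speed; a pose out of reach is approached as far as the arm can. A call with a number of a shift or a turn outside -1 to 1 is refused whole. A call with a gripper value outside its range is refused whole. The fingers move at their own pace and stop on an object; "force" is the grip in N (left out, the last holds). Time passes only in rows, so rows that do not move let the fingers close. It gives the time, the measured TCP pose, the force, the opening and the grip force at its end, in the units of the state.
- sense(): the state, without advancing time (a new reading comes with each control period).
- capture(name): name is "scene" or "top"; returns a dict with "pixels" (480x640x3 uint8, blue, green, red), "fov_y" (degrees; the focal length in pixels is half the picture's height over the tangent of half this angle, whatever the lens; pixels are square), "cx", "cy" (the principal point, pixels), "k1" (the pictures are not rectified: a ray, as slopes to the right and down, at radius r is drawn at 1 + k1 r^2 times it, then the intrinsics apply), "position" and "attitude" of the camera in the world. Camera axes: x right, y down, z forward; pixel columns grow to the right and rows downward; lengths in mm; the calibration is good to about 2 mm. A picture is of the moment at which its call begins. There is no depth.
- finish_job(): hands the job in; it is judged then, once.
Trained networks look in a picture, given as the dict that the camera call returned (one of the last four; its "shot" number tells which), for a name from the list of things; names that differ only in an ending like _2 or _b are one class to them, and where a whole thing is asked for, a point or a joint stands for the part that bears it (a point fixed in the world has none). Each returns a list of dicts, best first, with "confidence" (0 to 1); they miss things now and then, are a little off and sometimes report something else, mostly with a low value. They report only what shows in the picture. A call takes as long as a camera call. They do not tell look-alikes from the thing itself.
- boxes_of(picture, name): "position" ([column, row] in pixels, amid what is visible of it).
The state is a dict: "time_s": time; "joints": joint angles; "dq": joint speeds; "tau": joint torques, N m; "eef_pos": TCP position; "ee_rot": TCP orientation; "force": force on the tool from outside, world axes, zero at the start; "wrist_torque": the same for the moment, N m; "grip_width": opening from 0.0 (shut) to 1.0 (fully open); "grip_force": force on a finger pad.
Only numpy, scipy, OpenCV 4.12 (cv2) and the standard library are available. Lean on these libraries where they do the work, as an engineer would, in place of code of your own. Each camera call takes 0.05 s, during which the arm holds its last target. There are 200 camera calls.

## Working session

There is one attempt and no reset: what is moved stays moved. The work goes in short steps, Python scripts to look and compute and a tool call to move; the robot and the scene stay as the last step left them, time stands still between calls to the robot, and variables do not carry over. Pictures are saved under pics/ and viewed, at most 10 in all, crops included, and the job is handed in when it is done.

Besides the shell and the picture viewer there is one more tool, called after "Call:" by a JSON object that holds its "op" and its "data", one argument or row to a line. drive_tool: Moves the arm, as the interface text tells. Shifts and turns lie within -1 to 1; 1 stands for 0.1 m of shift or pi/4 rad of turn. Its arguments: {"type":"object","properties":{"commands":{"type":"string"},"force":{"type":"number"}},"required":["commands"]}

```bash
mkdir -p pics; cat > h.py <<'E'
import numpy as np, cv2
from scipy.spatial.transform import Rotation as R
from rig import *
def cam(p):
    f=240/np.tan(np.radians(p["fov_y"])/2)
    a=np.array(p["attitude"],float)
    M=a if a.shape==(3,3) else R.from_quat(a,scalar_first=True).as_matrix()
    return f,M,np.array(p["position"],float)
def ray(p,uv):
    f,M,o=cam(p); d=np.array([(uv[0]-p["cx"])/f,(uv[1]-p["cy"])/f]); s=d.copy()
    for _ in range(20): s=d/(1+p["k1"]*(s@s))
    v=M@np.array([s[0],s[1],1]); return o,v/np.linalg.norm(v)
def atz(p,uv,z):
    o,v=ray(p,uv); return o+v*(z-o[2])/v[2]
def proj(p,X):
    f,M,o=cam(p); c=M.T@(np.array(X,float)-o); s=c[:2]/c[2]; s=s*(1+p["k1"]*(s@s)); return s*f+[p["cx"],p["cy"]]
E
python3 - <<'E'
from h import *
for n in ("top","scene"):
    p=capture(n); cv2.imwrite(f"pics/{n}0.png",p["pixels"]); print(n,p["position"],p["attitude"],p["fov_y"],p["k1"])
    for k,z in (("axle_pin",105),("crank_pin",105),("pedal_pin",105),("link",86),("axle_head",105),("bushing",30),("mug",50),("grease_tin",30)):
        for b in boxes_of(p,k)[:4]: print(k,np.round(b["position"]),round(b["confidence"],2),np.round(atz(p,b["position"],z)))
print(sense())
E
```

```text
top [ 504.90187479   -4.14777827 1239.53541421] [ 0.02881531 -0.69882176  0.71408295 -0.03005605] 50.213157927276754 0.013828473144608219
axle_pin [182. 314.] 0.77 [463. 304. 105.]
axle_pin [220. 177.] 0.72 [767. 220. 105.]
axle_pin [177. 267.] 0.67 [567. 316. 105.]
axle_pin [232. 254.] 0.61 [594. 193. 105.]
crank_pin [336. 249.] 0.65 [600. -37. 105.]
pedal_pin [286. 266.] 0.62 [565.  75. 105.]
pedal_pin [284. 280.] 0.39 [533.  80. 105.]
link [288. 263.] 0.9 [571.  71.  86.]
axle_head [235. 255.] 0.68 [590. 187. 105.]
axle_head [179. 313.] 0.63 [467. 312. 105.]
axle_head [175. 270.] 0.56 [561. 321. 105.]
axle_head [219. 174.] 0.52 [774. 222. 105.]
bushing [230. 299.] 0.48 [494. 212.  30.]
mug [526. 243.] 0.91 [ 608. -481.   50.]
mug [234. 254.] 0.38 [598. 200.  50.]
grease_tin [125. 319.] 0.92 [453. 458.  30.]
scene [1573.97478116  -26.15749972  720.08834901] [-0.33425313  0.63734981  0.60662774 -0.33773191] 54.435537484576635 0.007701096236864989
axle_pin [435. 215.] 0.84 [538. 290. 105.]
axle_pin [445. 234.] 0.58 [627. 293. 105.]
axle_pin [432. 288.] 0.58 [831. 213. 105.]
axle_pin 
[... 412 characters left out ...]
 30.]
{'time_s': 0.9, 'joints': array([-1.49140491e+00,  3.12881386e-01,  1.49770900e+00,  5.09874912e-06,
        1.33102179e+00, -2.23391409e-01]), 'dq': array([-0.00056158,  0.00066558,  0.00115683,  0.00096723,  0.00049064,
       -0.00079618]), 'tau': array([-1.45086837e-03, -4.12163329e+01, -2.59902674e+01, -2.41749449e-04,
        4.56620000e-04,  4.56715668e-05]), 'eef_pos': array([ 156.53684732, -501.11688702,  248.30031286]), 'ee_rot': array([-9.56060706e-06,  9.88562282e-01,  1.50813179e-01,  3.17242341e-06]), 'force': array([ 0.42009387, -0.28299129, -0.34502237]), 'wrist_torque': array([-0.02442313,  0.04951849,  0.00981214]), 'grip_force': 0.0, 'grip_width': 0.9984579040891403}
```

View pics/top0.png

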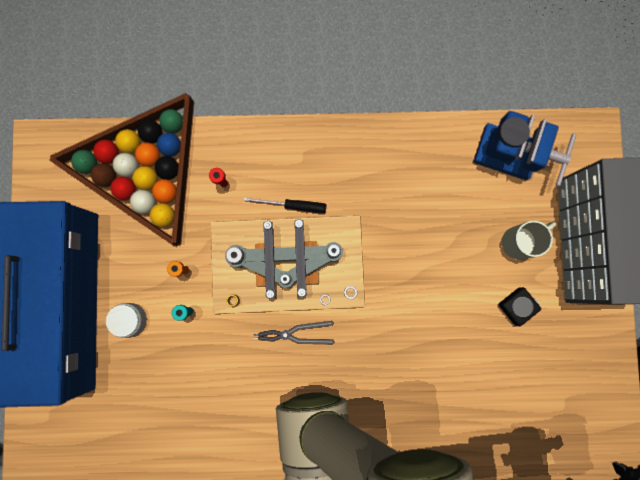

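View pics/scene0.png

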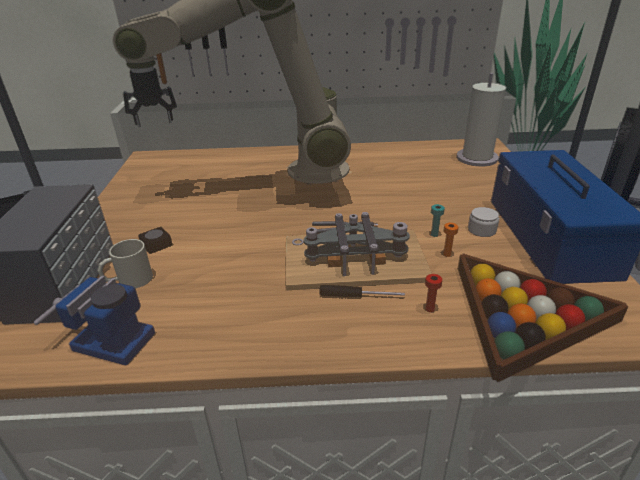

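```bash
python3 - <<'E'
from h import *
t=capture("top"); s=capture("scene")
a=cv2.resize(t["pixels"][235:305,205:365],None,fx=5,fy=5,interpolation=cv2.INTER_CUBIC)
b=cv2.resize(s["pixels"][205:275,290:450],None,fx=5,fy=5,interpolation=cv2.INTER_CUBIC)
# annotate grid guess: thick head top centre from top view
for im,p,c in((a,t,(205,235)),(b,s,(290,205))):
    X=np.array([592,190]); 
    th=np.linspace(0,2*np.pi,60)
    for z in(114,):
        pts=np.array([(proj(p,[X[0]+18*np.cos(q),X[1]+18*np.sin(q),z])-c+.5)*5-.5 for q in th])
        cv2.polylines(im,[pts.astype(int)],True,(0,0,255),1)
cv2.imwrite("pics/ab.png",cv2.resize(np.vstack([a[:300],b[:300]]),None,fx=1,fy=1))
E
```

```text
(no output)
```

View pics/ab.png

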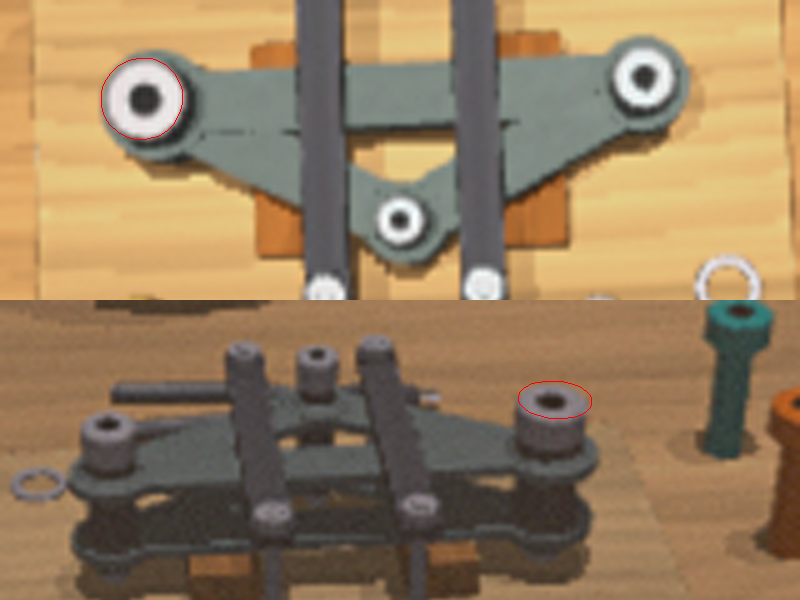

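```bash
python3 - <<'E'
from h import *
print(tips_ahead() if callable(tips_ahead) else tips_ahead)
t=capture("top"); s=capture("scene")
def cr(u,v,c): return (c[0]+(u+.5)/5-.5, c[1]+(v+.5)/5-.5)
for n,uv in(("thick",(144.5,99)),("mid",(644,77)),("thin",(400,220))): print(n,atz(t,cr(*uv,(205,235)),114))
for n,uv in(("thick",(551,101)),("mid",(109,125)),("thin",(318,55))): print(n,atz(s,cr(*uv,(290,205)),114))
# bright head blob
g=cv2.cvtColor(t["pixels"],cv2.COLOR_BGR2HSV); m=((g[...,1]<45)&(g[...,2]>150)).astype(np.uint8)[240:270,220:250]
n,l,st,c=cv2.connectedComponentsWithStats(m)
for i in range(1,n):
  if st[i,4]>40:
    h=cv2.moments(cv2.convexHull(np.argwhere(l==i)[:,::-1].astype(np.float32))); uv=(h["m10"]/h["m00"]+220,h["m01"]/h["m00"]+240); print(st[i],uv,atz(t,uv,114))
E
```

```text
17.0
thick [591.85937181 188.88796582 114.        ]
mid [596.83345665 -31.28903792 114.        ]
thin [536.19271465  77.24530561 114.        ]
thick [593.10300145 187.76588204 114.        ]
mid [598.9338318  -31.40662218 114.        ]
thin [539.02704753  77.14179425 114.        ]
[  6   7  16  16 163] (233.27528089887642, 254.3614232209738) [591.95524081 189.381604   114.        ]
```

Call:
{"op": "drive_tool", "data": {
  "commands": "0.21 0.34 0 0 0 0.15 100;0.21 0.34 0 0 0 0.15 100;0.21 0.34 0 0 0 0.15 100;0.21 0.34 0 0 0 0.15 100;0.21 0.34 0 0 0 0.15 100;0.21 0.34 0 0 0 0.15 100;0.21 0.34 0 0 0 0.15 100;0.21 0.34 0 0 0 0.15 100;0.21 0.34 0 0 0 0.15 100;0.21 0.34 0 0 0 0.15 100",
  "force": 50
}}

```text
time_s: 1.93
eef_pos: [367.1, -159.3, 248.6]
ee_rot: [0.0, 0.736, 0.677, 0.0]
force: [1.4, -1.3, -0.2]
grip_width: 0.992
grip_force: 0.0
```

Call:
{"op": "drive_tool", "data": {
  "commands": "0.225 0.348 0 0 0 0.0135 57;0.225 0.348 0 0 0 0.0135 57;0.225 0.348 0 0 0 0.0135 57;0.225 0.348 0 0 0 0.0135 57;0.225 0.348 0 0 0 0.0135 57;0.225 0.348 0 0 0 0.0135 57;0.225 0.348 0 0 0 0.0135 57;0.225 0.348 0 0 0 0.0135 57;0.225 0.348 0 0 0 0.0135 57;0.225 0.348 0 0 0 0.0135 57;0 0 -0.3 0 0 0 57;0 0 -0.3 0 0 0 57;0 0 -0.2 0 0 0 57;0 0 0 0 0 0 57;0 0 0 0 0 0 57"
}}

```text
time_s: 3.18
eef_pos: [591.5, 186.9, 168.3]
ee_rot: [-0.0, 0.701, 0.713, -0.0]
force: [-0.1, -0.4, 0.6]
grip_width: 0.576
grip_force: 0.0
```

```bash
python3 - <<'E'
from h import *
print(tips_ahead() if callable(tips_ahead) else tips_ahead)
s=sense(); print(s["eef_pos"],s["ee_rot"],s["grip_width"],s["force"],R.from_quat(s["ee_rot"],scalar_first=True).as_matrix().round(4))
b=[]
for n,c in(("top",(190,220)),("scene",(340,140))):
  p=capture(n); b.append(cv2.resize(p["pixels"][c[1]:c[1]+120,c[0]:c[0]+100],None,fx=4,fy=4,interpolation=cv2.INTER_CUBIC)); print(proj(p,s["eef_pos"]),[(proj(p,[592.4,188.5,z])-c)*4 for z in (114,s["eef_pos"][2],s["eef_pos"][2]-17)])
cv2.imwrite("pics/pre.png",np.hstack(b))
E
```

```text
17.0
[591.45151252 186.8621572  168.25422321] [-3.56811887e-04  7.01383747e-01  7.12783639e-01 -4.42992797e-04] 0.5762263966011414 [-0.07198323 -0.37504021  0.62785863] [[-1.610e-02  9.999e-01 -1.100e-03]
 [ 9.999e-01  1.610e-02 -1.000e-04]
 [-1.000e-04 -1.100e-03 -1.000e+00]]
[230.01118196 252.67520443] [array([174.69841316, 136.60563089]), array([156.90435368, 128.96422687]), array([162.66988113, 131.44010379])]
[400.81288955 205.27075015] [array([240.18150198, 338.56328449]), array([246.23586711, 261.73677262]), array([244.303716  , 286.24353032])]
```

View pics/pre.png

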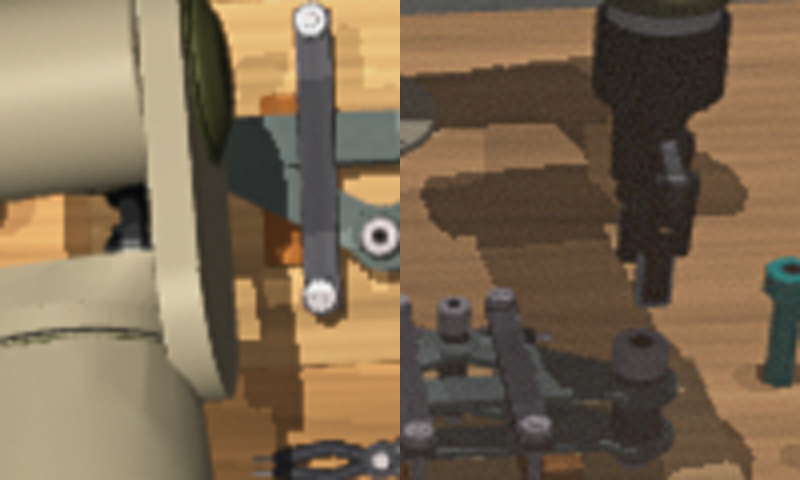

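```bash
python3 - <<'E'
from h import *
p=capture("scene")
for x in(615,620,630):
  for z in(163,157,151,145,139): print(x,z,((proj(p,[x,186.9,z])-(340,140))*4).round(1))
E
```

```text
615 163 [249.7 288. ]
615 157 [249.  296.7]
615 151 [248.3 305.4]
615 145 [247.6 314.1]
615 139 [247.  322.7]
620 163 [251.3 292.2]
620 157 [250.6 300.9]
620 151 [249.9 309.7]
620 145 [249.1 318.3]
620 139 [248.4 326.9]
630 163 [254.4 300.7]
630 157 [253.6 309.5]
630 151 [252.9 318.2]
630 145 [252.2 326.9]
630 139 [251.5 335.6]
```

Call:
{"op": "drive_tool", "data": {
  "commands": "0.01 0.01 -0.2 0 0 0 57;0 0 -0.15 0 0 0 57;0 0 -0.1 0 0 0 57;0 0 -0.07 0 0 0 57;0 0 -0.06 0 0 0 57;0 0 -0.028 0 0 0 57;0 0 0 0 0 0 57;0 0 0 0 0 0 57"
}}

```text
time_s: 4.0
eef_pos: [592.8, 187.9, 108.1]
ee_rot: [0.0, 0.701, 0.713, 0.0]
force: [1.0, -0.2, -0.1]
grip_width: 0.571
grip_force: 0.0
```

```bash
python3 - <<'E'
from h import *
s=sense(); print(s["eef_pos"],s["grip_width"],s["force"],s["wrist_torque"])
p=capture("scene"); c=(365,190)
cv2.imwrite("pics/low.png",cv2.resize(p["pixels"][c[1]:c[1]+70,c[0]:c[0]+80],None,fx=7,fy=7,interpolation=cv2.INTER_CUBIC))
E
```

```text
[592.82116344 187.90168415 108.06923158] 0.5708855859238848 [ 0.98664466 -0.16153042 -0.07420334] [ 0.00524063 -0.00498102 -0.01826501]
```

View pics/low.png

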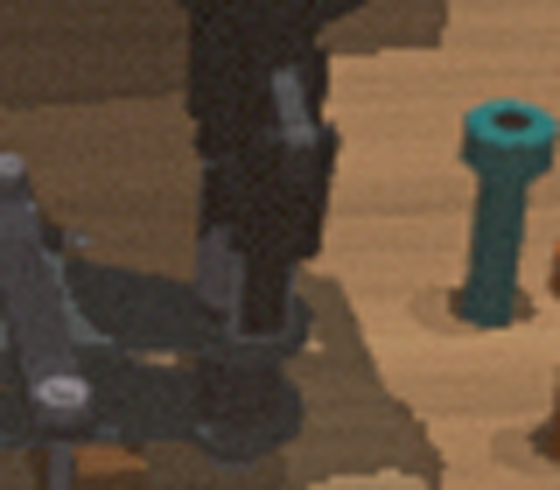

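Call:
{"op": "drive_tool", "data": {
  "commands": "0 -0.008 0 0 0 0 50;0 0 0 0 0 0 46;0 0 0 0 0 0 44;0 0 0 0 0 0 42;0 0 0 0 0 0 41;0 0 0 0 0 0 40;0 0 0 0 0 0 38;0 0 0 0 0 0 38",
  "force": 20
}}

```text
time_s: 4.72
eef_pos: [593.0, 187.1, 108.0]
ee_rot: [0.0, 0.701, 0.713, 0.001]
force: [3.0, -0.3, 4.0]
grip_width: 0.41
grip_force: 19.7
```

```bash
python3 - <<'E'
from h import *
s=sense(); print(s["eef_pos"],s["grip_width"],s["force"],s["wrist_torque"],s["grip_force"])
E
```

```text
[592.98549928 187.06678423 107.99993458] 0.40974053911033925 [ 2.96100855 -0.3038903   3.98609758] [-0.00087321 -0.42678585  0.0189368 ] 19.727566838264465
```

Call:
{"op": "drive_tool", "data": {
  "commands": "0.003 0 0 0 0 0 36;0 0 0 0 0 0 30;0 0 0 0 0 0 30;0 0 0.01 0 0 0 30;0 0 0.01 0 0 0 30;0 0 0.01 0 0 0 30;0 0 0 0 0 0 30;0 0 0 0 0 0 30",
  "force": 50
}}

```text
time_s: 5.38
eef_pos: [592.6, 187.0, 110.0]
ee_rot: [-0.0, 0.701, 0.713, -0.0]
force: [3.0, 0.2, -5.6]
grip_width: 0.395
grip_force: 50.4
```

```bash
python3 - <<'E'
from h import *
s=sense(); print(s["eef_pos"],s["grip_width"],s["force"],s["wrist_torque"],s["grip_force"])
E
```

```text
[592.64120548 187.02635754 109.97651667] 0.3953155315424534 [ 2.98010528  0.20030917 -5.64900128] [ 0.00085778 -0.70473111  0.02760388] 50.35754084587097
```

Call:
{"op": "drive_tool", "data": {
  "commands": "0 0 0.01 0 0 0 30;0 0 0.02 0 0 0 30;0 0 0.02 0 0 0 30;0 0 0 0 0 0 30;0 0 0 0 0 0 30"
}}

```text
time_s: 5.8
eef_pos: [592.7, 187.1, 115.9]
ee_rot: [-0.0, 0.701, 0.713, -0.0]
force: [1.1, 1.1, -3.1]
grip_width: 0.401
grip_force: 50.7
```

```bash
python3 - <<'E'
from h import *
s=sense(); print(s["eef_pos"],s["ee_rot"],s["grip_width"],s["force"],s["wrist_torque"],s["grip_force"])
p=capture("scene"); c=(365,190)
cv2.imwrite("pics/lift1.png",cv2.resize(p["pixels"][c[1]:c[1]+70,c[0]:c[0]+80],None,fx=7,fy=7,interpolation=cv2.INTER_CUBIC))
E
```

```text
[592.67676898 187.13316309 115.87858642] [-8.59397266e-05  7.01357504e-01  7.12809680e-01 -7.08685184e-05] 0.40139293317573355 [ 1.07982513  1.08376185 -3.13195857] [-0.0082783  -0.15836333 -0.04846472] 50.70774257183075
```

View pics/lift1.png

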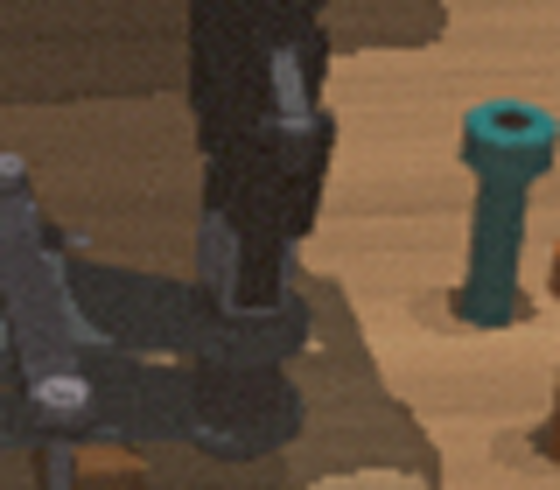

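Call:
{"op": "drive_tool", "data": {
  "commands": "0 0 0.02 0 0 0 30;0 0 0.025 0 0 0 30;0 0 0.025 0 0 0 30;0 0 0.025 0 0 0 30;0 0 0.025 0 0 0 30;0 0 0.025 0 0 0 30;0 0 0.025 0 0 0 30;0 0 0.025 0 0 0 30;0 0 0.025 0 0 0 30;0 0 0.025 0 0 0 30;0 0 0.025 0 0 0 30;0 0 0.015 0 0 0 30;0 0 0.005 0 0 0 30;0 0 0 0 0 0 30;0 0 0 0 0 0 30;0 0 0 0 0 0 30"
}}

```text
time_s: 7.18
eef_pos: [592.8, 187.1, 144.3]
ee_rot: [-0.0, 0.701, 0.713, -0.0]
force: [0.4, -0.7, -2.7]
grip_width: 0.401
grip_force: 50.7
```

```bash
python3 - <<'E'
from h import *
s=sense(); print(s["eef_pos"],s["ee_rot"],s["grip_width"],s["force"],s["wrist_torque"],s["grip_force"])
p=capture("scene"); c=(375,175)
cv2.imwrite("pics/lift2.png",cv2.convertScaleAbs(cv2.resize(p["pixels"][c[1]:c[1]+75,c[0]:c[0]+60],None,fx=8,fy=8,interpolation=cv2.INTER_CUBIC),alpha=2))
for z in(86,96,133,151): print(z,((proj(p,[592.5,188.3,z])-c+.5)*8).round(1), ((proj(p,[610.5,188.3,z])-c+.5)*8).round(1))
E
```

```text
[592.76733955 187.05264176 144.30598369] [-1.06183731e-04  7.01378151e-01  7.12789352e-01 -1.36054630e-04] 0.40065596267431935 [ 0.44974375 -0.65289573 -2.66047409] [-0.01872576 -0.00613629  0.01151888] 50.70772647857666
86 [197.8 477.6] [207.9 508.7]
96 [199.9 450.6] [210.1 481.5]
133 [207.9 348.4] [218.5 378.6]
151 [212.  297.4] [222.6 327.1]
```

View pics/lift2.png

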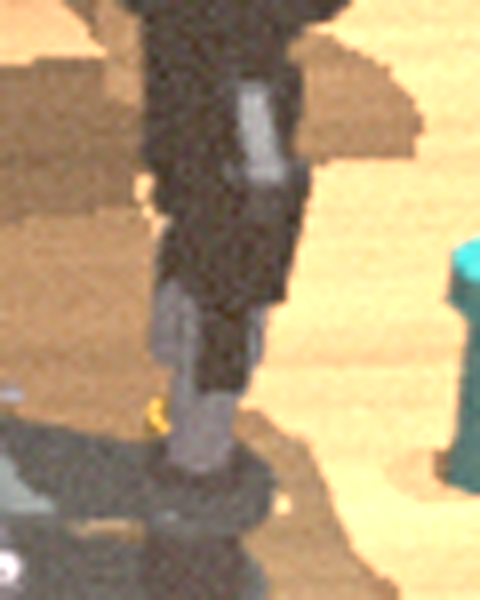

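```bash
python3 - <<'E'
from h import *
p=[capture("scene") for _ in range(4)][-1]; c=(375,175)
im=cv2.convertScaleAbs(cv2.resize(p["pixels"][c[1]:c[1]+75,c[0]:c[0]+60],None,fx=8,fy=8,interpolation=cv2.INTER_CUBIC),alpha=2)
im=im[220:520,100:320]; im=cv2.resize(im,None,fx=1.7,fy=2); th=np.linspace(0,2*np.pi,90); out=[]
for L in(33.5,36.5):
  j=im.copy()
  for r,z in((18,96+L),(18,114+L),(10,96),(16,96)):
    q=np.array([((proj(p,[592.5+r*np.cos(a),187.5+r*np.sin(a),z])-c+.5)*8-(100,220))*(1.7,2) for a in th])
    cv2.polylines(j,[q.astype(int)],True,(0,0,255),1)
  out.append(j)
cv2.imwrite("pics/ov.png",np.hstack(out))
E
```

```text
(no output)
```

View pics/ov.png

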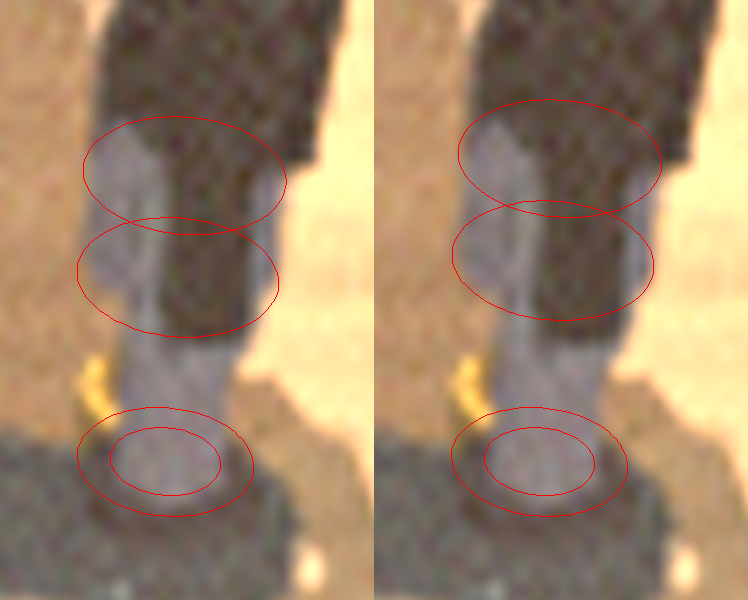

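Call:
{"op": "drive_tool", "data": {
  "commands": "0 0 0.005 0 0 0 30;0 0 0.005 0 0 0 30;0 0 0 0 0 0 30;0 0 0 0 0 0 30;0 0 0 0 0 0 30;0 0 0 0 0 0 30;0 0 0 0 0 0 30;0 0 0 0 0 0 30"
}}

```text
time_s: 8.1
eef_pos: [592.8, 187.1, 145.5]
ee_rot: [0.0, 0.701, 0.713, -0.0]
force: [0.8, -0.1, -3.4]
grip_width: 0.399
grip_force: 50.7
```

```bash
python3 - <<'E'
from h import *
s=sense(); print(s["eef_pos"],s["dq"].round(4),s["force"],s["wrist_torque"],s["grip_force"])
if abs(s["eef_pos"][2]-145.2)<.8: print(finish_job())
E
```

```text
[592.82826805 187.0674049  145.47279208] [ 0.0012 -0.0005 -0.0002  0.0007 -0.0003  0.    ] [ 0.77706831 -0.06861275 -3.41456449] [-0.02723105  0.01920342 -0.01440108] 50.7059508562088
the job is handed in; nothing more can be done
None
```

The thick pin is held upright and still, drawn about 37 mm (half its shank, to within about 1 mm by camera and arm readings); the arm touched nothing else, and the job is handed in at about 8 s.

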